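Slide the low cup's ware board into the drying rack

TASK

In the pottery studio two ware boards wait in front of the slatted drying rack. Take the board that carries the low cup by its upright grip and slide it along the table, under the slats, fully home against the rack's back stop, with the cup still standing on it. Leave the board with the tall vase, which is too tall for the rack, where it is.

Things in the scene. Friction and masses are not known exactly. Their poses are not given: they have to be found in the camera images.
- rack: Fixed wooden rack, 390 wide (y), 160 deep (x), 112 mm high; slatted top, underside 100 mm up. Origin: on the table below the middle of the top's front edge; x into the rack (away from the robot), y left. Two empty bays, centres y = +90 and -90 mm, 150 mm wide between 30 mm partitions, open in front. Back stop 25 mm high, face at x = 140 mm: a board fully home has its grip at x = -100.
- cup_board_grip (a point): Centre of the upright grip block (50 x 22 across x 55 mm high) on the loose plywood board under the low cup; 39.5 mm above the table. Board 280 x 110 x 12 mm, 0.28 kg, flat on the table before the left or right bay, far end 10-50 mm short of the rack, up to 6 deg askew. Grip is on its centre line, 40 mm from the near end, 240 from the far end. x to the board's far end, y left.
- cup_mid (a point): Centre (half-way up) of the low fired-clay cup, 70 mm across the rim, 52 mm across the foot, 62 mm high, about 0.16 kg, standing loose on the far part of its board about 185 mm beyond the grip. z is its upright axis.
- vase_mid (a point): Centre (half-way up) of the tall fired-clay vase, 84 mm across, 155 mm high, about 0.45 kg, standing loose on the far part of a second identical ware board in front of the other bay. Not to be disturbed. z is its upright axis.
Mind the look-alikes: they are no part of the job. There is more than one size of the part that bears cup_mid; the job needs the smallest.

How it is judged:
By the outcome, as a careful person would: the job done as asked, in the order asked, and still so for the second after the job is handed in, with the robot touching nothing.
It also fails if it takes over 32 s, if anything falls off the work surface, if the arm or the gripper's body presses on something with over 40 N, if the wrist force passes 120 N, or if a joint passes its speed limit or range.

ROBOT

A 6-joint arm with a two-finger parallel gripper is mounted at the origin on the work surface. World frame = base frame: x ahead of the robot, y to its left, z up, the work surface at z = 0. Lengths are in mm, angles in rad, forces in N, time in s.
With the tool pointing down it reaches from about 400 to 925 mm from the base axis. Payload 12.5 kg.
Tool frame: the origin (TCP) lies at the very end of the fingers, on their centre line; the grasp point (between the pads) lies 19 mm behind it (env.grip_point_offset is the distance from the TCP to the grasp point, in mm); z points along the fingers, y is the direction in which the jaws open and shut (so a half turn about z gives the same grasp; the last joint's range is limited). The gripper opens to 95 mm and grips with 3 to 60 N. Pads are 20 mm wide; open, the fingers measure 119 mm over their backs; the gripper's body (75 mm by 180 mm) begins 59 mm behind the grasp point.
Start: joints at [1.064, 0.491, 1.559, -0, 1.092, -0.106], TCP at [243.832, 575.493, 214.661] pointing down, gripper open.
Joint ranges: [-3.1, 3.1], [-0.84, 2.19], [0.05, 2.79], [-1.13, 4.28], [0.06, 2.93], [-2.69, 2.69]. Speed limits (rad/s): [2.22, 2.22, 2.79, 3.14, 3.14, 3.14].

INTERFACE

Orientations are given as [roll, pitch, yaw] about the fixed x, y, z axes, in that order (R = Rz(yaw) Ry(pitch) Rx(roll)).
In Python, from cell import env gives the robot as it stands.
- The arm moves only by the tool drive_tool, never from a script. Its argument "commands" is a list of rows, each an object of numbers: "dx", "dy", "dz": the shift along the world's x, y, z in mm; "yaw": the turn about the world's z in degrees. In form: [{"dx": .., "dy": .., "dz": .., "yaw": ..}, ...]. A call has 1 to 5 rows; each row shifts and turns the commanded pose from where the row before left it; what a row does not reach is not made up. A row lasts 1/12 s, in which the tool goes at most 41.7 mm and 7.16 degrees, less where a joint would pass 70% of its speed; a pose out of reach is approached as far as the arm can. A call with a gripper value outside its range is refused whole. "grip" is the opening, from 0 (shut) to 1 (fully open), set as the call begins (left out, the last holds). The fingers move at their own pace and stop on an object; the grip force is fixed at half the most. Time passes only in rows, so rows that do not move let the fingers close. It gives the time, the measured TCP pose, the force and the opening at its end, in the units of the state.
- env.state(): the state, without advancing time (a new reading comes with each control period).
- env.read_camera(name): name is "scene" or "top" or "wrist"; returns the picture (480x640x3 uint8, red, green, blue); there is no depth.
- env.calibration(name): a dict with "intrinsics" (3x3 intrinsics, pixels), "dist_coeffs" ([k1, k2, p1, p2, k3] as OpenCV has them; the pictures are not rectified), "rvec" (rotation vector, rad) and "tvec" (3), from world to camera coordinates, as OpenCV has them. Camera axes: x right, y down, z forward; pixel columns grow to the right and rows downward; lengths in mm; the calibration is good to about 2 mm. A picture is of the moment at which its call begins: read the wrist's pose just before it. calibration takes no time and is no camera call; for the wrist camera it gives the pose at the moment of the call.
- env.job_done(): hands the job in, once; it reports no verdict.
Trained networks look in the newest picture that a camera, given by its name, has taken for a name from the list of things; names that differ only in an ending like _2 or _b are one class to them, and where a whole thing is asked for, a point or a joint stands for the part that bears it (a point fixed in the world has none). Each returns a list of dicts, best first, with "conf" (0 to 1); they miss things now and then, are a little off and sometimes report something else, mostly with a low value. They report only what shows in the picture. A call takes as long as a camera call. They do not tell look-alikes from the thing itself.
- env.trace(query, camera): "pixels" (480x640 bool, what is visible of it) and "pixel" ([column, row] in pixels, amid what is visible of it).
- env.place_of(query, camera): "pixel" ([column, row] in pixels: a listed point, or the origin of a listed thing).
The state is a dict: "t": time; "joints": joint angles; "qvel": joint speeds; "tau": joint torques, N m; "eef_pos": TCP position; "tcp_rot": TCP orientation; "ft_force": force on the tool from outside, world axes, zero at the start; "moment": the same for the moment, N m; "opening": opening from 0.0 (shut) to 1.0 (fully open).
Only numpy, scipy, OpenCV 4.12 (cv2) and the standard library are available. Lean on these libraries where they do the work, as an engineer would, in place of code of your own. Each camera call takes 0.05 s, during which the arm holds its last target.

## Working session

There is one attempt and no reset: what is moved stays moved. The work goes in short steps, Python scripts to look and compute and a tool call to move; the robot and the scene stay as the last step left them, time stands still between calls to the robot, and variables do not carry over. Pictures are saved under pics/ and viewed, and the job is handed in when it is done.

Besides the shell and the picture viewer there is one more tool, called by a JSON object that holds its "name" and its "arguments". drive_tool: Moves the arm, as the interface text tells. Its arguments: {"type":"object","properties":{"commands":{"type":"array"},"grip":{"type":"number"}},"required":["commands"]}

```bash
mkdir -p pics; ls; python3 - <<'E'
from cell import env
import cv2
for c in ("scene","top"):
    im=env.read_camera(c); cv2.imwrite(f"pics/{c}0.png",im[:,:,::-1])
    for q in ("cup_mid","vase_mid","cup_board_grip","rack"):
        print(c,q,[(round(d['conf'],2),[round(float(v),1) for v in d['pixel']]) for d in env.place_of(q,c)])
print(env.state()['t'],env.state()['tcp_rot'],env.state()['ft_force'])
E
```

```text
pics
scene cup_mid [(0.97, [226.8, 223.4]), (0.63, [284.4, 258.3]), (0.56, [176.8, 260.8])]
scene vase_mid [(0.6, [395.3, 260.3])]
scene cup_board_grip [(0.76, [319.3, 213.7])]
scene rack [(0.78, [320.6, 333.9])]
top cup_mid [(0.95, [352.2, 220.5]), (0.67, [441.2, 265.8])]
top vase_mid [(0.6, [237.5, 212.9])]
top cup_board_grip [(0.72, [341.1, 332.6])]
top rack [(0.74, [294.6, 170.7])]
0.5 [3.14151384e+00 4.68774997e-05 2.74087117e+00] [-0.17978784 -0.12158696  0.17271933]
```

View pics/scene0.png

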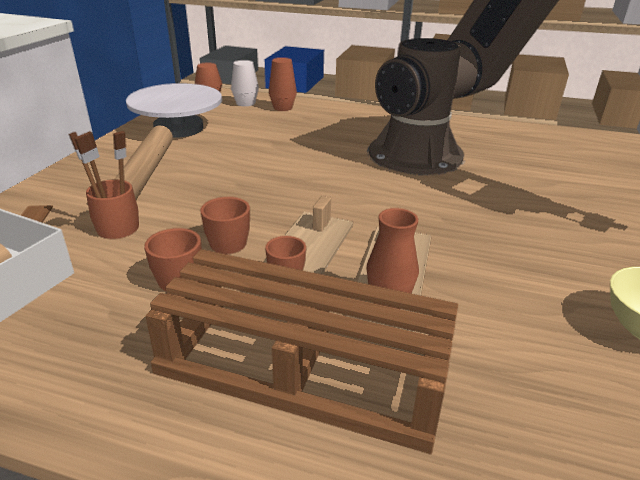

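View pics/top0.png

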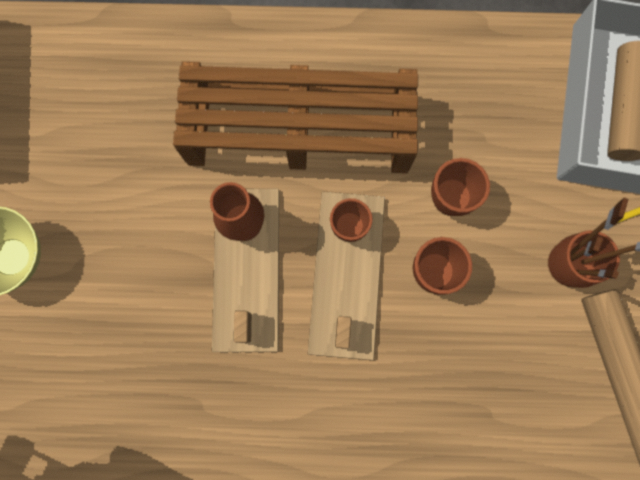

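The top view shows the cup board before the right bay with its small cup at (352,220) and grip at (343,332). The vase board is on the left, with its grip at (241,327). Things that could be taken for the low cup: the larger cups at (441,266) and (460,187), and the brush pot at (585,260). None of these stands on a board. I choose the cup at (352,220), the smallest and the only one on a board. Next is a close crop and measurement.

```bash
cat > h.py <<'E'
from cell import env
import numpy as np, cv2
def cam(n):
    c=env.calibration(n); R,_=cv2.Rodrigues(np.array(c['rvec'],float)); return np.array(c['intrinsics'],float),np.array(c['dist_coeffs'],float),R,np.array(c['tvec'],float).ravel()
def onz(n,px,z):
    K,D,R,t=cam(n); u=cv2.undistortPoints(np.array(px,float).reshape(-1,1,2),K,D).reshape(-1,2)
    d=np.c_[u,np.ones(len(u))]@R; o=-R.T@t
    return o+d*((z-o[2])/d[:,2])[:,None]
def proj(n,P):
    K,D,R,t=cam(n); return cv2.projectPoints(np.array(P,float).reshape(-1,1,3),cv2.Rodrigues(R)[0],t,K,D)[0].reshape(-1,2)
E
python3 - <<'E'
from h import *
np.set_printoptions(precision=1,suppress=True)
im=cv2.imread("pics/top0.png")
cv2.imwrite("pics/crop1.png",cv2.resize(im[170:370,200:400],None,fx=3,fy=3,interpolation=cv2.INTER_CUBIC))
cv2.imwrite("pics/crop2.png",cv2.resize(im[50:200,165:430],None,fx=3,fy=3,interpolation=cv2.INTER_CUBIC))
print("cup",onz("top",[352,220.5],43), onz("scene",[284.4,258.3],43))
print("grip",onz("top",[341.1,332.6],39.5),onz("scene",[319.3,213.7],39.5))
print("rack",onz("top",[294.6,170.7],0),onz("scene",[320.6,333.9],0))
for q in("cup_mid","cup_board_grip","rack"):
    for d in env.trace(q,"top"): 
        ys,xs=np.nonzero(d['pixels']); print(q,d['conf'],xs.min(),xs.max(),ys.min(),ys.max(),len(xs))
print(-cam("top")[2].T@cam("top")[3])
E
```

```text
cup [[ 631.  -134.7   43. ]] [[ 620.8 -136.5   43. ]]
grip [[ 445.5 -120.6   39.5]] [[ 449.  -126.6   39.5]]
rack [[727.7 -33.4   0. ]] [[736.  -34.1   0. ]]
cup_mid 0.73 413 471 237 293 2693
cup_mid 0.68 431 489 157 214 2691
cup_mid 0.58 330 372 198 241 1466
cup_board_grip 0.62 308 384 192 358 8931
rack 0.68 174 417 63 172 18778
rack 0.48 330 371 199 241 1458
[ 419.2  -92.  1021.3]
```

View pics/crop1.png

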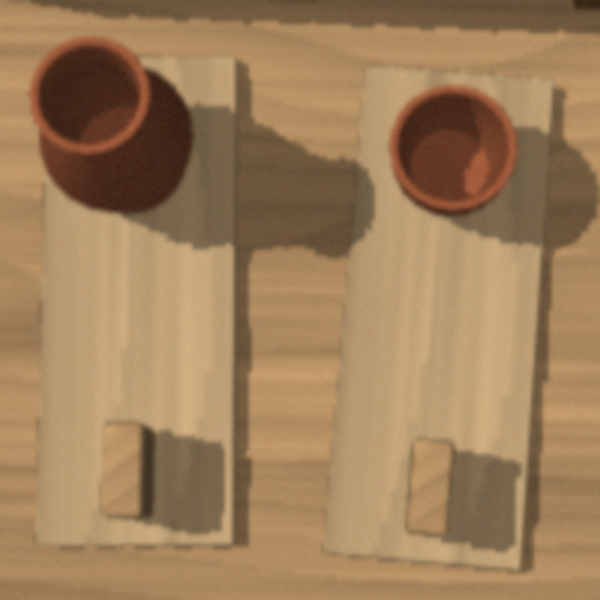

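View pics/crop2.png

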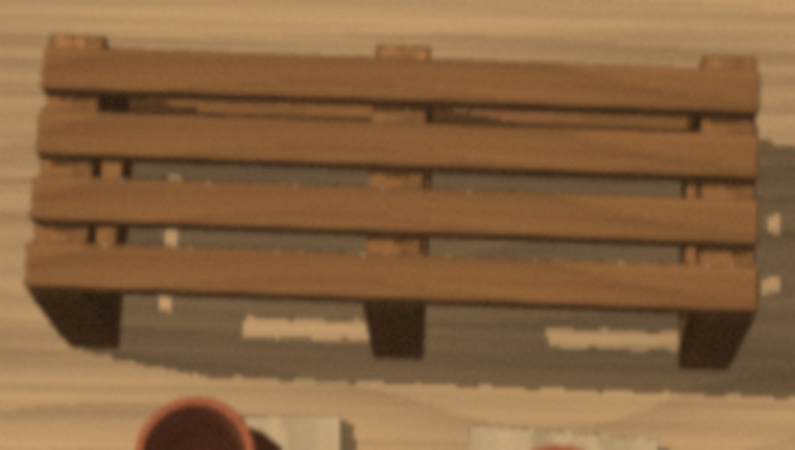

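```bash
python3 - <<'E'
from h import *
np.set_printoptions(precision=1,suppress=True)
c=lambda a:np.array(a)/3+[200,170]
b=onz("top",c([(366,68),(553,80),(520,570),(325,550)]),12);print("board",b,b.mean(0))
f=(b[0]+b[1])/2;n=(b[2]+b[3])/2
print("yaw",np.degrees(np.arctan2(*(f-n)[1::-1])),np.linalg.norm(f-n), "yaw L,R",[np.degrees(np.arctan2(*(p-q)[1::-1])) for p,q in((b[0],b[3]),(b[1],b[2]))], "grip from board",n+(f-n)/7, "far",f)
g=onz("top",c([(412,438),(454,440),(448,536),(406,532)]),67);print("grip",g,g.mean(0))
e=np.array([(26,285),(756,312),(759,66),(48,48)])/3+[165,50]
r=onz("top",e,112);print("rack",r,(r[0]+r[1])/2)
print("rackyaw front,back",[np.degrees(np.arctan2(*(p-q)[1::-1]))-90 for p,q in((r[0],r[1]),(r[3],r[2]))])
# feet of posts at z=0
p=np.array([(82,347),(120,347),(374,356),(423,357),(681,367),(731,368)])/3+[165,50]
print("posts",onz("top",p,0))
print("cup rim",onz("top",[351,219.8],74))
vase=onz("top",c([90,95]),167);print("vase",vase)
v=onz("top",c([(44,540),(234,543),(236,58)]),12);print("vboard",v)
E
```

```text
board [[ 685.7  -83.1   12. ]
 [ 681.5 -191.4   12. ]
 [ 402.9 -175.6   12. ]
 [ 410.8  -67.8   12. ]] [ 545.2 -129.5   12. ]
yaw -3.2106031201814753 277.18853564836496 yaw L,R [np.float64(-3.1719761782520806), np.float64(-3.2487215100213427)] grip from board [ 446.4 -123.9   12. ] far [ 683.6 -137.3   12. ]
grip [[ 470.6 -113.3   67. ]
 [ 470.1 -135.4   67. ]
 [ 420.2 -133.2   67. ]
 [ 421.7 -111.2   67. ]] [ 445.7 -123.3   67. ]
rack [[ 731.4  154.2  112. ]
 [ 726.5 -232.8  112. ]
 [ 866.  -234.7  112. ]
 [ 866.6  152.   112. ]] [728.9 -39.3 112. ]
rackyaw front,back [np.float64(-0.7195743862711623), np.float64(-0.09117880365788267)]
posts [[ 732.3  148.5    0. ]
 [ 732.9  126.     0. ]
 [ 731.2  -24.5   -0. ]
 [ 731.4  -53.5    0. ]
 [ 729.3 -205.8    0. ]
 [ 729.5 -235.3   -0. ]]
cup rim [[ 625.4 -131.7   74. ]]
vase [[627.6  50.2 167. ]]
vboard [[412.   87.7  12. ]
 [413.2 -17.5  12. ]
 [689.7  -7.5  12. ]]
```

The close crop confirms it: a small cup with its foot on the board, before the right bay. The board is at yaw -3.2° with its grip at about (446,-124). The rack origin is about (730.5,-39.5) with yaw about -0.4°, so the home grip position is about (630,-129). I'll approach high.

{"name": "drive_tool", "arguments": {"commands": [{"dx":20,"dy":-35,"dz":0,"yaw":4},{"dx":20,"dy":-35,"dz":0,"yaw":4},{"dx":20,"dy":-35,"dz":0,"yaw":4},{"dx":20,"dy":-35,"dz":0,"yaw":4},{"dx":20,"dy":-35,"dz":0,"yaw":3.8}], "grip": 1}}

```text
t: 1.07
eef_pos: [344.3, 398.9, 214.8]
tcp_rot: [3.141, 0.0, 3.09]
ft_force: [1.3, 1.1, 0.4]
opening: 0.999
```

{"name": "drive_tool", "arguments": {"commands": [{"dx":20,"dy":-35},{"dx":20,"dy":-35},{"dx":20,"dy":-35},{"dx":20,"dy":-35},{"dx":20,"dy":-35}]}}

```text
invalid input
```

{"name": "drive_tool", "arguments": {"commands": [{"dx":0,"dy":-39},{"dx":0,"dy":-39},{"dx":0,"dy":-39},{"dx":0,"dy":-39},{"dx":0,"dy":-39}]}}

```text
invalid input
```

{"name": "drive_tool", "arguments": {"commands": [{"dx":0,"dy":-39},{"dx":0,"dy":-39},{"dx":0,"dy":-39},{"dx":0,"dy":-37},{"dx":0,"dy":0}]}}

```text
invalid input
```

{"name": "drive_tool", "arguments": {"commands": [{"dx":20,"dy":-35,"dz":0,"yaw":0},{"dx":20,"dy":-35,"dz":0,"yaw":0},{"dx":20,"dy":-35,"dz":0,"yaw":0},{"dx":20,"dy":-35,"dz":0,"yaw":0},{"dx":20,"dy":-35,"dz":0,"yaw":0}]}}

```text
t: 1.48
eef_pos: [444.5, 223.7, 214.9]
tcp_rot: [3.141, 0.001, 3.086]
ft_force: [0.4, 0.3, 0.7]
opening: 0.997
```

{"name": "drive_tool", "arguments": {"commands": [{"dx":0,"dy":-39,"dz":0,"yaw":0},{"dx":0,"dy":-39,"dz":0,"yaw":0},{"dx":0,"dy":-39,"dz":0,"yaw":0},{"dx":0,"dy":-39,"dz":0,"yaw":0},{"dx":0,"dy":-39,"dz":0,"yaw":0}]}}

```text
t: 1.9
eef_pos: [443.5, 28.7, 214.9]
tcp_rot: [3.142, 0.001, 3.087]
ft_force: [0.5, 0.9, 0.8]
opening: 1.003
```

{"name": "drive_tool", "arguments": {"commands": [{"dx":0,"dy":-39,"dz":0,"yaw":0},{"dx":0,"dy":-39,"dz":0,"yaw":0},{"dx":0,"dy":-39,"dz":0,"yaw":0},{"dx":0,"dy":-37,"dz":0,"yaw":0},{"dx":0,"dy":0,"dz":0,"yaw":0}]}}

```text
t: 2.32
eef_pos: [444.1, -128.6, 214.8]
tcp_rot: [-3.14, 0.001, 3.082]
ft_force: [-0.2, 0.2, 1.5]
opening: 0.998
```

```bash
python3 - <<'E'
from h import *
np.set_printoptions(precision=1,suppress=True)
s=env.state();print(s['eef_pos'],s['tcp_rot'])
cal=cam("wrist")
im=env.read_camera("wrist");cv2.imwrite("pics/w1.png",im[:,:,::-1])
for d in env.place_of("cup_board_grip","wrist"): print(d['conf'],d['pixel'],onz("wrist",d['pixel'],39.5))
for P in [(445.7,-123.3,67),(471,-124.6,67),(471,-112,67)]: print(proj("wrist",P))
print(env.state()['eef_pos'], env.state()['t'])
print("bigcups",onz("top",[[441,266],[460,187]],85))
E
```

```text
[ 444.1 -128.6  214.8] [-3.1  0.   3.1]
0.69 [320.4, 216.4] [[ 448.3 -119.    39.5]]
[[316.4 221.1]]
[[316.5 245.7]]
[[329.2 245. ]]
[ 443.6 -124.6  214.6] 2.4167
bigcups [[ 552.3 -274.5   85. ]
 [ 681.8 -306.3   85. ]]
```

View pics/w1.png

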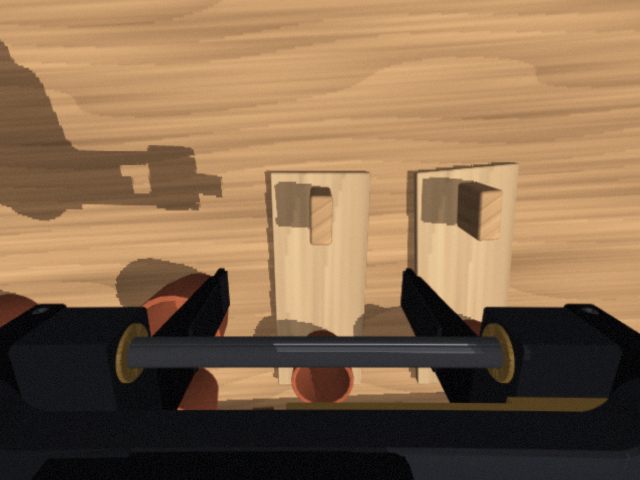

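The wrist view shows the cup-board grip top centred at about (321,219), between the fingers. This agrees with the top-camera estimate once the arm's residual motion is allowed for. Descending.

{"name": "drive_tool", "arguments": {"commands": [{"dx":2,"dy":1,"dz":-38,"yaw":0},{"dx":0,"dy":0,"dz":-38,"yaw":0},{"dx":0,"dy":0,"dz":-38,"yaw":0},{"dx":0,"dy":0,"dz":-30,"yaw":0},{"dx":0,"dy":0,"dz":-20,"yaw":0}]}}

```text
t: 2.83
eef_pos: [445.0, -120.8, 48.4]
tcp_rot: [3.141, -0.002, 3.088]
ft_force: [-0.8, -0.5, 0.5]
opening: 1.003
```

{"name": "drive_tool", "arguments": {"commands": [{"dx":0,"dy":0,"dz":-15,"yaw":0},{"dx":0,"dy":0,"dz":-9,"yaw":0},{"dx":0,"dy":0,"dz":0,"yaw":0},{"dx":0,"dy":0,"dz":0,"yaw":0},{"dx":0,"dy":0,"dz":0,"yaw":0}]}}

```text
t: 3.25
eef_pos: [446.3, -122.3, 27.6]
tcp_rot: [-3.141, 0.001, 3.087]
ft_force: [-0.1, 0.2, -0.7]
opening: 1.002
```

{"name": "drive_tool", "arguments": {"commands": [{"dx":0,"dy":-1,"dz":0,"yaw":0},{"dx":0,"dy":0,"dz":0,"yaw":0},{"dx":0,"dy":0,"dz":0,"yaw":0},{"dx":0,"dy":0,"dz":0,"yaw":0},{"dx":0,"dy":0,"dz":0,"yaw":0}], "grip": 0.32}}

```text
t: 3.67
eef_pos: [445.9, -123.6, 26.9]
tcp_rot: [-3.142, 0.0, 3.086]
ft_force: [-0.7, -0.6, -1.0]
opening: 0.708
```

{"name": "drive_tool", "arguments": {"commands": [{"dx":0,"dy":0,"dz":0,"yaw":0},{"dx":0,"dy":0,"dz":0,"yaw":0},{"dx":0,"dy":0,"dz":0,"yaw":0},{"dx":0,"dy":0,"dz":0,"yaw":0},{"dx":0,"dy":0,"dz":0,"yaw":0}], "grip": 0}}

```text
t: 4.08
eef_pos: [445.8, -123.5, 26.6]
tcp_rot: [3.141, -0.0, 3.086]
ft_force: [-0.1, -0.2, -0.2]
opening: 0.357
```

{"name": "drive_tool", "arguments": {"commands": [{"dx":0,"dy":0,"dz":0,"yaw":0},{"dx":0,"dy":0,"dz":0,"yaw":0},{"dx":0,"dy":0,"dz":0,"yaw":0},{"dx":0,"dy":0,"dz":0,"yaw":0},{"dx":0,"dy":0,"dz":0,"yaw":0}]}}

```text
t: 4.5
eef_pos: [445.8, -123.5, 26.6]
tcp_rot: [3.141, -0.0, 3.086]
ft_force: [0.2, 0.3, -0.4]
opening: 0.228
```

```bash
python3 - <<'E'
from h import *
im=env.read_camera("top")
cv2.imwrite("pics/t2.png",cv2.resize(im[150:400,180:430,::-1],None,fx=2.4,fy=2.4))
s=env.state();print(s['t'],s['eef_pos'],s['opening'],s['ft_force'])
E
```

```text
4.55 [ 445.81678829 -123.4950087    26.64498679] 0.23011022602646175 [ 0.37416818  1.04808055 -0.33611252]
```

View pics/t2.png

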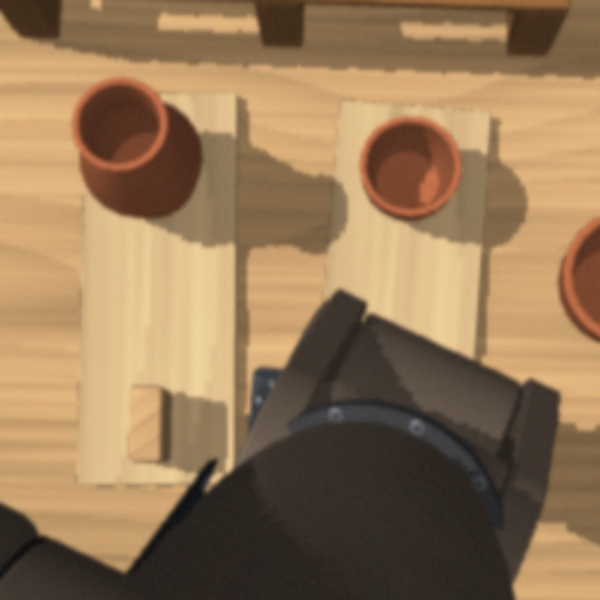

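Gripped: the opening corresponds to 22 mm, the cup is standing at (410,167) in the crop, and the board has not shifted. I'll slide gently and straighten by about 2.7°.

{"name": "drive_tool", "arguments": {"commands": [{"dx":1,"dy":0,"dz":0,"yaw":0.1},{"dx":2,"dy":-0.2,"dz":0,"yaw":0.2},{"dx":3,"dy":-0.3,"dz":0,"yaw":0.3},{"dx":4,"dy":-0.3,"dz":0,"yaw":0.3},{"dx":5,"dy":-0.3,"dz":0,"yaw":0.3}]}}

```text
t: 4.97
eef_pos: [460.8, -124.5, 26.7]
tcp_rot: [3.141, -0.001, 3.108]
ft_force: [-3.9, 0.4, 0.3]
opening: 0.229
```

{"name": "drive_tool", "arguments": {"commands": [{"dx":5,"dy":-0.4,"dz":0,"yaw":0.3},{"dx":5,"dy":-0.4,"dz":0,"yaw":0.3},{"dx":5,"dy":-0.4,"dz":0,"yaw":0.3},{"dx":5,"dy":-0.4,"dz":0,"yaw":0.3},{"dx":4,"dy":-0.3,"dz":0,"yaw":0.3}]}}

```text
t: 5.38
eef_pos: [485.3, -126.5, 26.6]
tcp_rot: [3.141, -0.0, 3.134]
ft_force: [-6.8, -0.1, 4.9]
opening: 0.234
```

```bash
python3 - <<'E'
from h import *
im=env.read_camera("top")
cv2.imwrite("pics/t3.png",cv2.resize(im[50:350,180:480,::-1],None,fx=2,fy=2))
im=env.read_camera("scene")
cv2.imwrite("pics/s3.png",cv2.resize(im[150:450,130:480,::-1],None,fx=2,fy=2))
s=env.state();print(s['t'],s['eef_pos'],s['tcp_rot'],s['ft_force'])
E
```

```text
5.4833 [ 486.04541777 -126.65587184   26.6448207 ] [-3.14123045e+00  1.42138435e-03  3.13421110e+00] [ 2.18398299  0.50894471 -0.90769539]
```

View pics/t3.png

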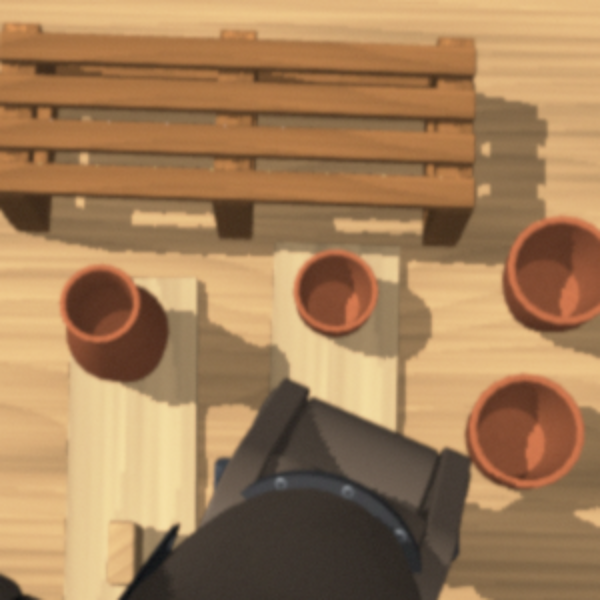

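View pics/s3.png

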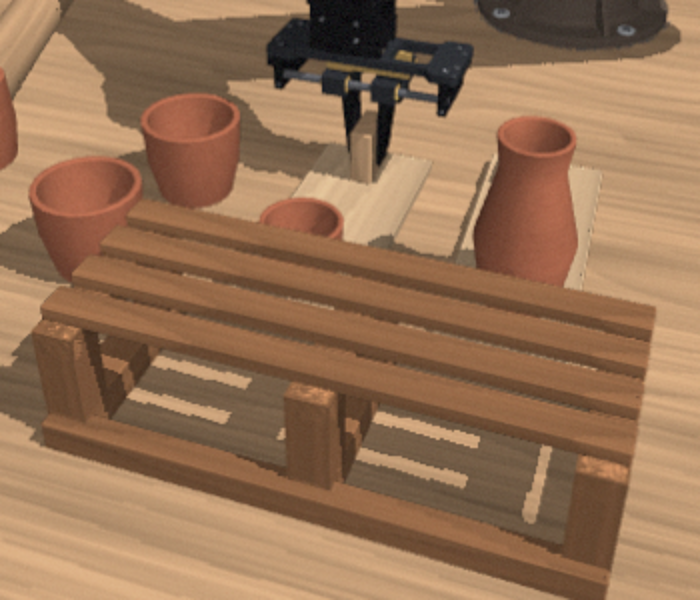

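The board is aligned with the bay, with similar gaps to both partitions (about 22 and 25 crop pixels). The cup is upright at (336,293). Sliding in.

{"name": "drive_tool", "arguments": {"commands": [{"dx":2,"dy":-0.4,"dz":0,"yaw":0},{"dx":4,"dy":-0.4,"dz":0,"yaw":0},{"dx":5,"dy":-0.4,"dz":0,"yaw":0},{"dx":6,"dy":-0.4,"dz":0,"yaw":0},{"dx":6,"dy":-0.4,"dz":0,"yaw":0}]}}

```text
t: 5.9
eef_pos: [508.0, -128.5, 26.7]
tcp_rot: [3.141, -0.001, 3.134]
ft_force: [-4.1, -0.0, 2.6]
opening: 0.23
```

{"name": "drive_tool", "arguments": {"commands": [{"dx":6,"dy":0,"dz":0,"yaw":0},{"dx":6,"dy":0,"dz":0,"yaw":0},{"dx":6,"dy":0,"dz":0,"yaw":0},{"dx":6,"dy":0,"dz":0,"yaw":0},{"dx":6,"dy":0,"dz":0,"yaw":0}]}}

```text
t: 6.32
eef_pos: [538.2, -128.5, 26.7]
tcp_rot: [3.141, -0.001, 3.134]
ft_force: [-5.1, 0.6, 3.6]
opening: 0.229
```

{"name": "drive_tool", "arguments": {"commands": [{"dx":6,"dy":0,"dz":0,"yaw":0},{"dx":6,"dy":0,"dz":0,"yaw":0},{"dx":6,"dy":0,"dz":0,"yaw":0},{"dx":6,"dy":0,"dz":0,"yaw":0},{"dx":6,"dy":0,"dz":0,"yaw":0}]}}

```text
t: 6.73
eef_pos: [568.2, -128.4, 26.7]
tcp_rot: [3.141, -0.001, 3.134]
ft_force: [-5.5, 0.9, 3.1]
opening: 0.234
```

{"name": "drive_tool", "arguments": {"commands": [{"dx":6,"dy":0,"dz":0,"yaw":0},{"dx":6,"dy":0,"dz":0,"yaw":0},{"dx":6,"dy":0,"dz":0,"yaw":0},{"dx":5,"dy":0,"dz":0,"yaw":0},{"dx":4,"dy":0,"dz":0,"yaw":0}]}}

```text
t: 7.15
eef_pos: [595.2, -128.4, 26.7]
tcp_rot: [3.141, -0.0, 3.134]
ft_force: [-7.1, 0.0, 5.2]
opening: 0.233
```

{"name": "drive_tool", "arguments": {"commands": [{"dx":4,"dy":0,"dz":0,"yaw":0},{"dx":4,"dy":0,"dz":0,"yaw":0},{"dx":4,"dy":0,"dz":0,"yaw":0},{"dx":4,"dy":0,"dz":0,"yaw":0},{"dx":3,"dy":0,"dz":0,"yaw":0}]}}

```text
t: 7.57
eef_pos: [614.2, -128.5, 26.7]
tcp_rot: [3.141, -0.0, 3.134]
ft_force: [-6.3, -0.3, 4.9]
opening: 0.228
```

{"name": "drive_tool", "arguments": {"commands": [{"dx":2,"dy":0,"dz":0,"yaw":0},{"dx":2,"dy":0,"dz":0,"yaw":0},{"dx":2,"dy":0,"dz":0,"yaw":0},{"dx":1.5,"dy":0,"dz":0,"yaw":0},{"dx":1.5,"dy":0,"dz":0,"yaw":0}]}}

```text
t: 7.98
eef_pos: [622.9, -128.5, 26.7]
tcp_rot: [3.141, -0.001, 3.134]
ft_force: [-5.4, -0.5, 3.2]
opening: 0.233
```

{"name": "drive_tool", "arguments": {"commands": [{"dx":1,"dy":0,"dz":0,"yaw":0},{"dx":1,"dy":0,"dz":0,"yaw":0},{"dx":1,"dy":0,"dz":0,"yaw":0},{"dx":1,"dy":0,"dz":0,"yaw":0},{"dx":1,"dy":0,"dz":0,"yaw":0}]}}

```text
t: 8.4
eef_pos: [627.9, -128.5, 26.6]
tcp_rot: [3.141, -0.001, 3.134]
ft_force: [-5.6, -0.2, 4.1]
opening: 0.231
```

{"name": "drive_tool", "arguments": {"commands": [{"dx":0.7,"dy":0,"dz":0,"yaw":0},{"dx":0.7,"dy":0,"dz":0,"yaw":0},{"dx":0.7,"dy":0,"dz":0,"yaw":0},{"dx":0.7,"dy":0,"dz":0,"yaw":0}]}}

```text
t: 8.73
eef_pos: [628.7, -128.4, 26.6]
tcp_rot: [3.141, -0.005, 3.134]
ft_force: [-19.6, -2.7, 11.1]
opening: 0.229
```

{"name": "drive_tool", "arguments": {"commands": [{"dx":0.5,"dy":0,"dz":0,"yaw":0},{"dx":0.3,"dy":0,"dz":0,"yaw":0},{"dx":0,"dy":0,"dz":0,"yaw":0}]}}

```text
t: 8.98
eef_pos: [628.8, -128.4, 26.6]
tcp_rot: [3.141, -0.006, 3.134]
ft_force: [-19.7, -0.8, 11.6]
opening: 0.232
```

```bash
python3 - <<'E'
from h import *
s=env.state();print(s['t'],s['eef_pos'],s['ft_force'],s['moment'])
im=env.read_camera("top")
cv2.imwrite("pics/t4.png",cv2.resize(im[50:250,230:430,::-1],None,fx=3,fy=3,interpolation=cv2.INTER_CUBIC))
im=env.read_camera("scene")
cv2.imwrite("pics/s4.png",cv2.resize(im[150:450,130:480,::-1],None,fx=2,fy=2))
E
```

```text
8.9833 [ 628.84374604 -128.38385575   26.61996988] [-19.73288297  -0.83786769  11.61122367] [-0.52158983  2.8873193  -0.02891943]
```

View pics/t4.png

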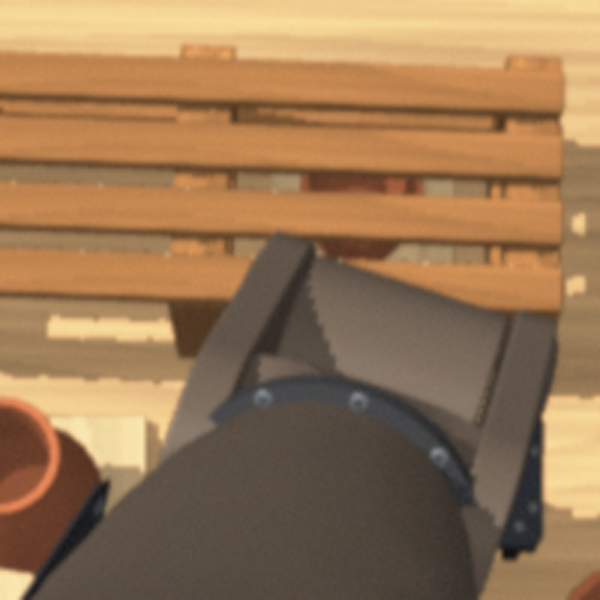

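View pics/s4.png

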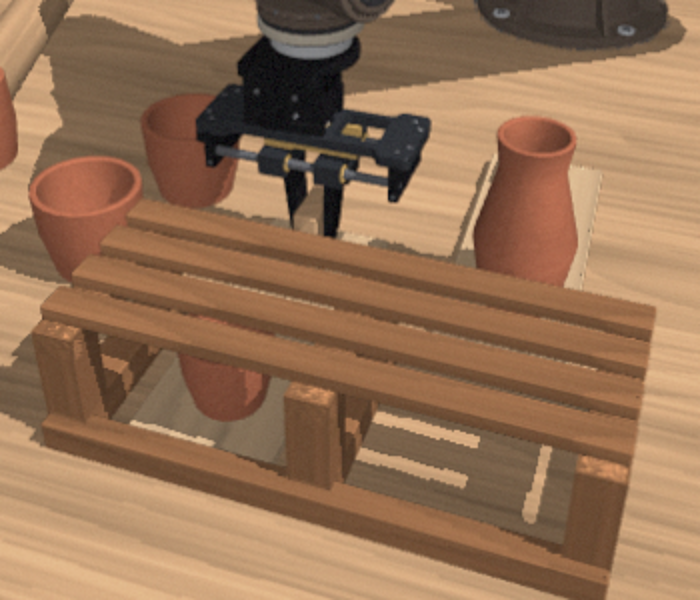

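The scene view shows the cup upright under the slats and the board reaching the back stop. A steady 20 N contact force began at x≈628.7 (630 expected). Releasing.

{"name": "drive_tool", "arguments": {"commands": [{"dx":0,"dy":0,"dz":0,"yaw":0},{"dx":0,"dy":0,"dz":0,"yaw":0},{"dx":0,"dy":0,"dz":0,"yaw":0},{"dx":0,"dy":0,"dz":0,"yaw":0},{"dx":0,"dy":0,"dz":0,"yaw":0}], "grip": 0.8}}

```text
t: 9.5
eef_pos: [631.8, -128.5, 26.6]
tcp_rot: [-3.142, 0.001, 3.134]
ft_force: [0.1, 0.3, -0.7]
opening: 0.524
```

{"name": "drive_tool", "arguments": {"commands": [{"dx":0,"dy":0,"dz":0,"yaw":0},{"dx":0,"dy":0,"dz":0,"yaw":0},{"dx":0,"dy":0,"dz":0,"yaw":0},{"dx":0,"dy":0,"dz":0,"yaw":0},{"dx":0,"dy":0,"dz":0,"yaw":0}]}}

```text
t: 9.92
eef_pos: [631.4, -128.5, 26.7]
tcp_rot: [3.141, 0.0, 3.133]
ft_force: [-0.2, 0.2, 0.8]
opening: 0.79
```

{"name": "drive_tool", "arguments": {"commands": [{"dx":0,"dy":0,"dz":10,"yaw":0},{"dx":0,"dy":0,"dz":25,"yaw":0},{"dx":0,"dy":0,"dz":35,"yaw":0},{"dx":0,"dy":0,"dz":38,"yaw":0},{"dx":0,"dy":0,"dz":38,"yaw":0}]}}

```text
t: 10.33
eef_pos: [631.1, -128.4, 174.9]
tcp_rot: [3.141, -0.0, 3.133]
ft_force: [-0.0, -0.4, 0.6]
opening: 0.799
```

{"name": "drive_tool", "arguments": {"commands": [{"dx":-20,"dy":0,"dz":30,"yaw":0},{"dx":-40,"dy":0,"dz":0,"yaw":0},{"dx":-40,"dy":0,"dz":0,"yaw":0},{"dx":-40,"dy":0,"dz":0,"yaw":0},{"dx":-30,"dy":0,"dz":0,"yaw":0}]}}

```text
t: 10.75
eef_pos: [458.5, -127.9, 203.4]
tcp_rot: [-3.142, 0.0, 3.134]
ft_force: [-0.4, -0.7, 0.0]
opening: 0.798
```

```bash
python3 - <<'E'
from h import *
s=env.state();print(s['t'],s['eef_pos'],s['ft_force'])
im=env.read_camera("top")
cv2.imwrite("pics/t5.png",cv2.resize(im[50:250,200:430,::-1],None,fx=3,fy=3,interpolation=cv2.INTER_CUBIC))
cv2.imwrite("pics/t5full.png",im[:,:,::-1])
im=env.read_camera("scene")
cv2.imwrite("pics/s5.png",cv2.resize(im[150:450,130:480,::-1],None,fx=2,fy=2))
im=env.read_camera("wrist");cv2.imwrite("pics/w5.png",im[:,:,::-1])
E
```

```text
10.75 [ 458.49311765 -127.93922413  203.43392953] [-0.39860732 -0.66714537  0.03875535]
```

View pics/t5.png

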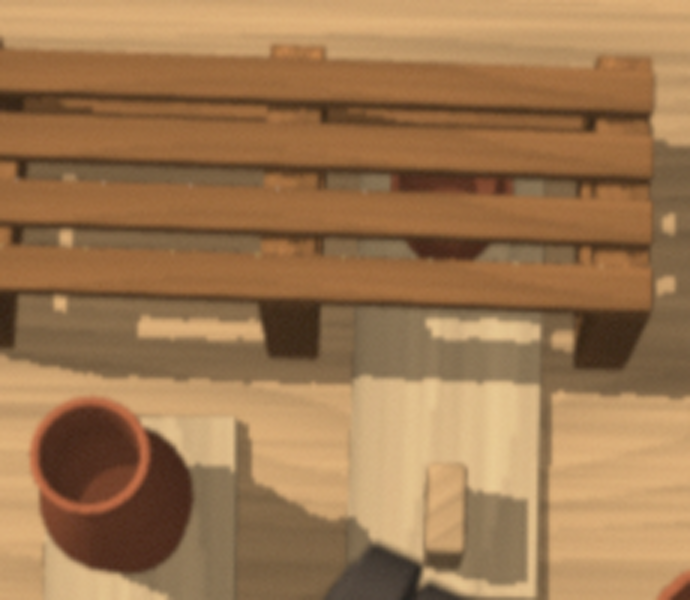

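View pics/s5.png

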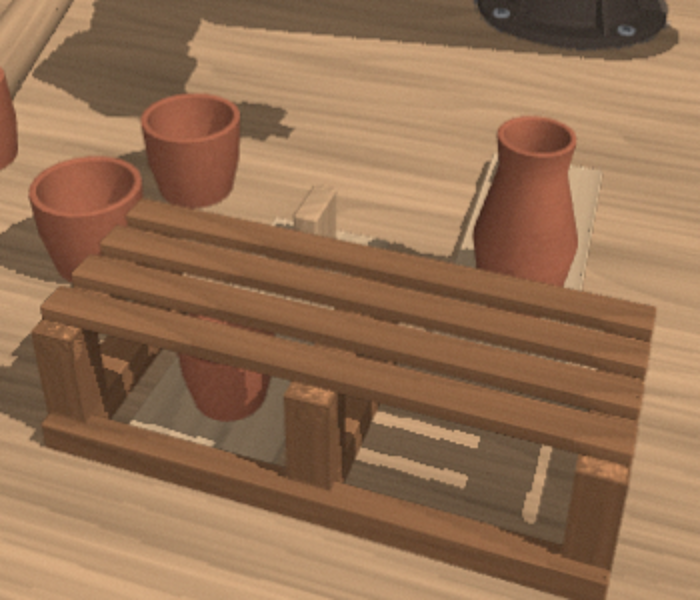

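View pics/w5.png

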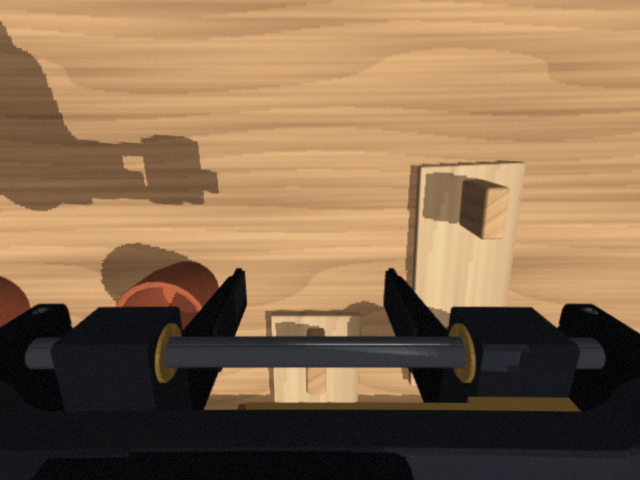

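```bash
python3 - <<'E'
from h import *
np.set_printoptions(precision=1,suppress=True)
c=lambda a:np.array(a)/3+[200,50]
g=onz("top",c([(428,463),(467,463),(464,553),(426,553)]),67);print(g,g.mean(0))
l=onz("top",c([(355,320),(348,540),(541,320),(536,590)]),12);print("edges",l)
print("yaw",[np.degrees(np.arctan2(*(l[i]-l[i+1])[1::-1])) for i in(0,2)])
print("front posts",onz("top",c([(268,356),(319,356),(576,367),(625,368)]),0))
a=cv2.imread("pics/top0.png")[170:370,200:283].astype(int);b=cv2.imread("pics/t5full.png")[170:370,200:283].astype(int)
print("vase region diff",abs(a-b)[:60].mean())
E
```

```text
[[ 652.4 -117.9   67. ]
 [ 653.  -139.2   67. ]
 [ 602.9 -138.4   67. ]
 [ 602.4 -117.9   67. ]] [ 627.7 -128.4   67. ]
edges [[ 750.8  -74.9   12. ]
 [ 619.3  -74.6   12. ]
 [ 753.7 -183.8   12. ]
 [ 593.2 -182.5   12. ]]
yaw [np.float64(-0.1397076485940352), np.float64(-0.4779922144587302)]
front posts [[ 731.2  -23.9    0. ]
 [ 732.   -54.     0. ]
 [ 729.3 -205.8    0. ]
 [ 729.4 -234.7    0. ]]
vase region diff 16.13728246318608
```

```bash
python3 - <<'E'
from cell import env
print(env.state()['t'],env.state()['qvel']); print(env.job_done())
E
```

```text
10.9 [ 0.01547815  0.044116   -0.06968926  0.00302477 -0.00170069  0.00955248]
the job is handed in; nothing more can be done
None
```

I gripped the low-cup board by its upright grip, straightened it by about 2.7° and slid it into the right bay until it pressed against the back stop. I then released it, pulled the arm clear and handed the job in at about 11 s.

- **Board home:** The wrist read a steady contact of about 20 N at x ≈ 629 mm. The top camera afterwards put the grip at (628, -128) mm, against about (630, -129) expected. That is 1–2 mm short, which is within the calibration error. I did not see the far end touch the stop, because the stop hides it.
- **Slip in the grip:** A last 0.8 mm of push added no force, so the pads may have slipped about 1 mm on the grip block.
- **Clearances:** The board sat about 20 mm clear of both partitions, and the cup stood upright under the slats in the scene view.
- **Vase:** The vase rim and its board's edge were at the same top-camera pixels before and after. A raw pixel comparison of that region gave a difference of 16 grey levels. I put that down to a change in picture brightness, but I did not check it further.

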